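# Angle a profile length past the post into its bay

### The job

Push the loose length of aluminium profile along the bench into the blue three-walled bay until its whole length lies against the back wall. A yellow post stands in the mouth, so push one end, then the other: angle the left end in first, behind the post, then swing the right end in. Only push with the fingertips, never pick the profile up (it stays flat on the bench), and leave the beaker, the tape roll and the battery where they stand.

Things in the scene. Friction and masses are not known exactly. Their poses are not given: they have to be found in the camera images.
- profile: loose straight aluminium profile, 240 long x 25 wide x 25 mm high, about 0.3 kg, with black end caps, lying on the bench. Origin: centre of its underside; y along its length towards the left end, x across it (away from the robot), z up. It starts roughly crosswise in front of the bay, to the right of the post
- left_end (a point): centre of the end face of the profile at its left (+y) end, 12.5 mm above its underside
- right_end (a point): centre of the end face of the profile at its right (-y) end, 12.5 mm above its underside
- bay: fixed blue bay, open to the robot: back and two side walls 30 high, 8 mm thick, no floor plate. Origin: on the bench, middle of the back wall's inner face; x into the back wall, y left along it, z up. Inside: 276 mm long (y -138 to 138), 62 mm deep (mouth at x = -62 mm). 3 mm high screw flanges reach 25 mm out beyond its sides. The profile fully in lies at x = -12.5 mm, along y
- post: fixed upright yellow post with a black band, 24 mm in diameter, 45 mm high, just outside the bay's mouth, about 50 mm from its left side wall; about 62 mm are free between it and the back wall. The mouth right of it is about 214 mm wide, shorter than the profile. Origin: centre of its foot
- beaker: loose low glass beaker, 51 mm across, 66 mm high, left of the work; origin at the centre of its foot; a bystander
- tape_roll: loose roll of white tape lying flat, 62 mm across, 19 mm high, right of the bay; origin at the centre of its underside; a bystander
- battery: loose yellow and black block battery, 27 x 48 x 17 mm, left of the bay; origin at the centre of its underside; a bystander

How it is judged:
By the outcome, as a careful person would: the job done as asked, in the order asked, and still so for the second after the job is handed in, with the robot touching nothing.
It also fails if it takes over 72 s, if anything falls off the work surface, if the arm or the gripper's body presses on something with over 40 N, if the wrist force passes 120 N, or if a joint passes its speed limit or range.

### The arm

A 6-joint arm with a two-finger parallel gripper is mounted at the origin on a cart in front of the work surface, level with it; the furniture and walls round the work are solid. World frame = base frame: x ahead of the robot, y to its left, z up, the work surface at z = 0. Lengths are in m, angles in degrees, forces in N, time in s.
With the tool pointing down it reaches from about 0.375 to 0.9 m from the base axis. Payload 3.1 kg.
Tool frame: the origin (TCP) lies on the centre line of the jaws, within the pads' length; the fingertips stand 22 mm ahead of it and the grasp point (between the pads) lies 3 mm ahead of it; y points along the fingers, z is the direction in which the jaws open and shut, and the axes are right-handed (so a half turn about y gives the same grasp; the last joint's range is limited). The gripper opens to 87 mm and grips with 3 to 60 N. Pads are 19 mm wide; open, the fingers measure 117 mm over their backs; the gripper's body (75 mm by 190 mm) begins 51 mm behind the grasp point.
Start: joints at [-84.769, 30.224, 82.088, -0, 67.689, -10.227], TCP at [0.167, -0.602, 0.245] pointing down, gripper open.
Joint ranges: [-176.69, 176.69], [-43.24, 126.21], [12.49, 139.97], [-82, 262], [0, 151.66], [-163.58, 163.58]. Speed limits (degrees/s): [159.86, 159.86, 180, 180, 180, 180].

### API

Orientations are given as a 3x3 rotation matrix whose columns are the frame's x, y, z axes.
In Python, from rig import bot gives the robot as it stands.
- The arm moves only by the tool jog_arm, never from a script. Its argument "motion" is one flat list of numbers, 6 for each row, row after row: the shift along the tool's x, y, z in mm, then the turn, a rotation vector about the tool's x, y, z in degrees. A call has 1 to 20 rows; each row is the pose to reach, as a shift and turn from the pose commanded when the call began, along the tool's axes at that moment; what a row does not reach only later rows make up. A row lasts 1/8 s, in which the tool goes at most 62.5 mm and 10.7 degrees, less where a joint would pass 70% of its speed; a pose out of reach is approached as far as the arm can. A call with a gripper value outside its range is refused whole. "gripper" is the opening, from 0 (shut) to 1 (fully open), set as the call begins (left out, the last holds). The fingers move at their own pace and stop on an object; the grip force is fixed at half the most. Time passes only in rows, so rows that repeat a pose let the fingers close. It gives the time, the measured TCP pose, the force and the opening at its end, in the units of the state.
- bot.read_state(): the state, without advancing time (a new reading comes with each control period).
- bot.capture(name): name is "scene" or "top" or "wrist"; returns (picture, depth): 420x560x3 uint8, red, green, blue; 420x560 float32, m along the optical axis (not along the pixel's ray), 0 where there is no reading.
- bot.get_calibration(name): a dict with "mtx" (3x3 intrinsics, pixels), "pose" (4x4, takes a point from camera to world coordinates); the wrist camera has in their place "hand_eye" (4x4, takes a point from camera to tool coordinates, whose origin is the TCP and whose axes are the tool frame's). Camera axes: x right, y up, looking along -z (the intrinsics and any distortion apply to the point x, -y, -z); pixel columns grow to the right and rows downward; lengths in m; the calibration is good to about 2 mm. A picture is of the moment at which its call begins: read the wrist's pose just before it. get_calibration takes no time and is no camera call.
- bot.hand_in(): hands the job in, once; it reports no verdict.
The state is a dict: "time_s": time; "joint_positions": joint angles; "qvel": joint speeds; "tau": joint torques, N m; "position": TCP position; "tcp_rot": TCP orientation; "force": force on the tool from outside, world axes, zero at the start; "moment": the same for the moment, N m; "opening": opening from 0.0 (shut) to 1.0 (fully open).
Only numpy, scipy, OpenCV 4.12 (cv2) and the standard library are available. Lean on these libraries where they do the work, as an engineer would, in place of code of your own. Each camera call takes 0.05 s, during which the arm holds its last target.

## Working session

There is one attempt and no reset: what is moved stays moved. The work goes in short steps, Python scripts to look and compute and a tool call to move; the robot and the scene stay as the last step left them, time stands still between calls to the robot, and variables do not carry over. Pictures are saved under pics/ and viewed, and the job is handed in when it is done.

Besides the shell and the picture viewer there is one more tool, called after "Request:" as name(argument=value, ...) on one line, values as JSON. jog_arm: Moves the arm, as the interface text tells. Its arguments: {"type":"object","properties":{"motion":{"type":"array","items":{"type":"number"}},"gripper":{"type":"number"}},"required":["motion"]}

```bash
mkdir -p pics
python3 - <<'E'
from rig import bot
import cv2,numpy as np
s=bot.read_state(); print(s['time_s'],s['position'],s['tcp_rot'],s['opening'],s['force'])
for n in ['top','scene']:
    p,d=bot.capture(n); cv2.imwrite(f'pics/{n}0.png',p[:,:,::-1]); np.savez(f'{n}0.npz',p=p,d=d)
    c=bot.get_calibration(n); print(n,c)
print(bot.get_calibration('wrist'))
E
```

```text
0.0 [ 0.16654943 -0.60169923  0.2435995 ] [[-9.63820721e-01 -2.01484380e-04  2.66551267e-01]
 [-2.66551097e-01  2.08908435e-03 -9.63818525e-01]
 [-3.62653703e-04 -9.99997798e-01 -2.06720867e-03]] 0.9967265975705637 [ 0.62990915  0.29668379 -0.1146467 ]
top {'mtx': array([[483.960525  ,   0.        , 289.1868678 ],
       [  0.        , 483.960525  , 209.07943137],
       [  0.        ,   0.        ,   1.        ]]), 'pose': array([[ 0.01638654,  0.99297395, -0.11719303,  0.44595343],
       [-0.99983589,  0.01536752, -0.00959358,  0.08374197],
       [-0.00772521,  0.117331  ,  0.99306282,  1.1416737 ],
       [ 0.        ,  0.        ,  0.        ,  1.        ]])}
scene {'mtx': array([[470.82534396,   0.        , 278.36980562],
       [  0.        , 470.82534396, 208.07179564],
       [  0.        ,   0.        ,   1.        ]]), 'pose': array([[-7.58614729e-01,  4.69292782e-01, -4.51960151e-01,
         7.71920112e-02],
       [-6.51539477e-01, -5.46474962e-01,  5.26176231e-01,
         6.74078541e-01],
       [-5.41988687e-05,  6.93634919e-01,  7.20326729e-01,
         8.55303964e-01],
       [ 0.00000000e+00,  0.00000000e+00,  0.00000000e+00,
         1.00000000e+00]])}
{'mtx': array([[369.71353389,   0.        , 284.88287266],
       [  0.        , 369.71353389, 211.71416848],
       [  0.        ,   0.        ,   1.        ]]), 'hand_eye': array([[ 2.68884492e-04, -9.68755072e-01, -2.48019230e-01,
        -6.83935169e-02],
       [-8.65892225e-04,  2.48018920e-01, -9.68754802e-01,
        -1.40168141e-01],
       [ 9.99999589e-01,  4.75241066e-04, -7.72149043e-04,
         1.33864653e-03],
       [ 0.00000000e+00,  0.00000000e+00,  0.00000000e+00,
         1.00000000e+00]])}
```

View pics/top0.png

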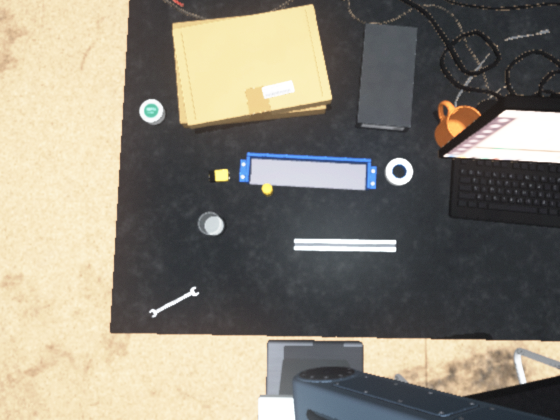

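View pics/scene0.png

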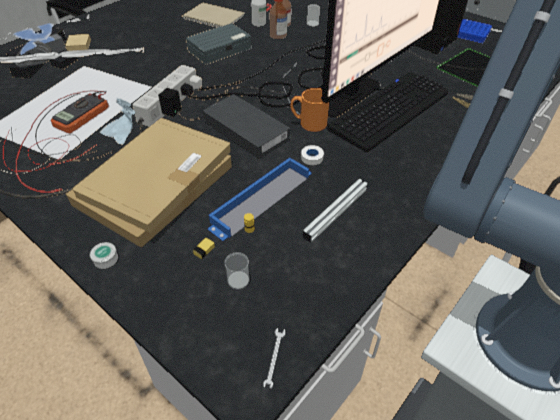

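The top view shows the bay around (243–376, 155–190), the post at (267,188), the profile from (294,245) to (396,245), the beaker at (210,224), the tape roll at (399,172) and the battery at (220,176). Next I'll measure these.

```bash
cat > h.py <<'E'
import cv2,numpy as np
from rig import bot
def cal(n,state=None):
    c=bot.get_calibration(n)
    if n=='wrist':
        T=np.eye(4);T[:3,:3]=state['tcp_rot'];T[:3,3]=state['position'];return c['mtx'],T@c['hand_eye']
    return c['mtx'],c['pose']
def ray(px,z,K,P):
    px=np.atleast_2d(px).astype(float)
    d=np.c_[(px[:,0]-K[0,2])/K[0,0],-(px[:,1]-K[1,2])/K[1,1],-np.ones(len(px))]@P[:3,:3].T
    o=P[:3,3]; t=(z-o[2])/d[:,2]
    return (o+d*t[:,None])[:,:2]
def proj(X,K,P):
    X=np.atleast_2d(X); c=(X-P[:3,3])@P[:3,:3]
    return np.c_[K[0,0]*c[:,0]/-c[:,2]+K[0,2],K[1,2]-K[1,1]*c[:,1]/-c[:,2]]
E
python3 - <<'E'
from h import *
z=np.load('top0.npz');p=z['p'];d=z['d']
K,P=cal('top')
cv2.imwrite('pics/topz.png',cv2.resize(p[140:265,190:425,::-1],None,fx=3.4,fy=3.4,interpolation=cv2.INTER_CUBIC))
hsv=cv2.cvtColor(p,cv2.COLOR_RGB2HSV)
def blob(m,box):
    M=np.zeros_like(m);x0,y0,x1,y1=box;M[y0:y1,x0:x1]=m[y0:y1,x0:x1]
    ys,xs=np.nonzero(M);return np.c_[xs,ys],M
pts,M=blob(((hsv[...,2]>120)).astype(np.uint8),(280,230,410,262))
r=cv2.minAreaRect(pts.astype(np.float32));b=cv2.boxPoints(r);print('profile',r,ray(b,0.025,K,P))
pts,M=blob(((hsv[...,0]>100)&(hsv[...,0]<125)&(hsv[...,1]>120)&(hsv[...,2]>60)).astype(np.uint8),(230,145,385,200))
r=cv2.minAreaRect(pts.astype(np.float32));b=cv2.boxPoints(r);print('bay',r,b,ray(b,0.003,K,P),ray(b,.03,K,P))
pts,M=blob(((hsv[...,0]>18)&(hsv[...,0]<35)&(hsv[...,1]>120)&(hsv[...,2]>80)).astype(np.uint8),(255,178,280,200))
print('post',pts.min(0),pts.max(0),ray(pts.mean(0),.045,K,P))
for n,px,zz in [('beak',(210,224),.03),('tape',(399,172),.019),('batt',(220,176),.017)]: print(n,ray(px,zz,K,P))
E
```

```text
profile ((344.5044250488281, 244.69859313964844), (103.13590240478516, 13.351497650146484), 0.8425243496894836) [[ 0.48167889  0.08454285]
 [ 0.51239018  0.08456584]
 [ 0.51268031 -0.15292881]
 [ 0.48202961 -0.1521878 ]]
bay ((307.6823425292969, 170.3831329345703), (137.4304656982422, 31.31316375732422), 2.8864188194274902) [[238.2659  182.55962]
 [239.84268 151.28618]
 [377.0988  158.20665]
 [375.522   189.48009]] [[ 0.64217517  0.21730707]
 [ 0.71844037  0.215703  ]
 [ 0.70629276 -0.11383209]
 [ 0.63041844 -0.10971813]] [[ 0.6375224   0.21414001]
 [ 0.71197922  0.21257397]
 [ 0.70011964 -0.10914725]
 [ 0.62604444 -0.10513084]]
post [261 185] [272 195] [[0.61804828 0.14561084]]
beak [[0.53965046 0.27662944]]
tape [[ 0.67028809 -0.16235245]]
batt [[0.65481022 0.25928915]]
```

View pics/topz.png

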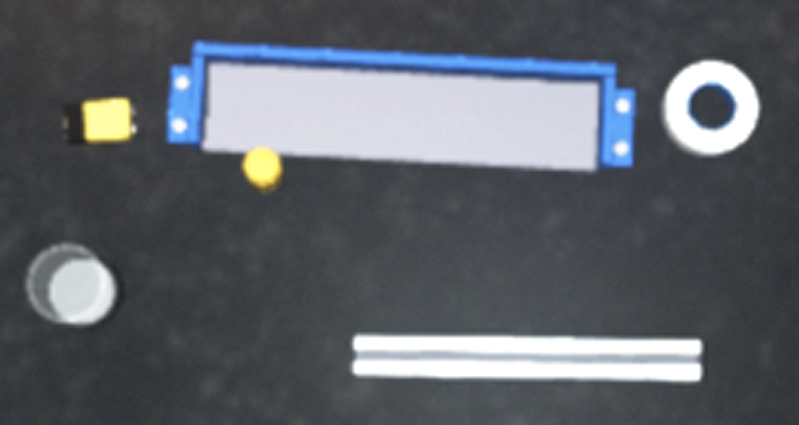

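```bash
cat >> h.py <<'E'
from scipy.spatial.transform import Rotation as Ro
def goto(x,y,z,yaw):
    """yaw: deg, rotation about world z of pose with tool x=-X, tool z=-Y, tool y down"""
    s=bot.read_state();R=s['tcp_rot']
    R0=np.array([[-1,0,0],[0,0,-1],[0,-1,0]]).astype(float)
    Rt=Ro.from_euler('z',yaw,degrees=True).as_matrix()@R0
    sh=R.T@(np.array([x,y,z])-s['position'])*1000
    print('shift',sh.round(1),'rot',np.degrees(Ro.from_matrix(R.T@Rt).as_rotvec()).round(2))
E
python3 - <<'E'
from h import *
K,P=cal('top')
f=lambda u:np.array(u)/3.4+[190,140]-0.35
for n,u,z in [('BLo top',(195,42),.03),('BRo top',(615,65),.03),('BLi top',(206,60),.03),('BRi top',(603,77),.03),('FLfloor',(203,150),0),('FRfloor',(596,171),0),('BLfloor',(207,65),0),('BRfloor',(598,82),0),('profL',(353,356),.025),('profR',(702,360),.025)]: print(n,ray(f(u),z,K,P).round(4))
goto(.44,-.034,.15,0)
E
```

```text
BLo top [[0.7105 0.1957]]
BRo top [[ 0.6986 -0.0938]]
BLi top [[0.6979 0.1878]]
BRi top [[ 0.69   -0.0855]]
FLfloor [[0.6402 0.191 ]]
FRfloor [[ 0.6294 -0.085 ]]
BLfloor [[0.7011 0.1898]]
BRfloor [[ 0.693  -0.0866]]
profL [[0.4961 0.0833]]
profR [[ 0.4972 -0.1527]]
shift [-414.8   94.7 -474.2] rot [ 1.100e-01  1.546e+01 -1.000e-02]
```

Request:
jog_arm(motion=[-415,95,-474,0,15.5,0,-415,95,-474,0,15.5,0,-415,95,-474,0,15.5,0,-415,95,-474,0,15.5,0,-415,95,-474,0,15.5,0,-415,95,-474,0,15.5,0,-415,95,-474,0,15.5,0,-415,95,-474,0,15.5,0,-415,95,-474,0,15.5,0,-415,95,-474,0,15.5,0,-415,95,-474,0,15.5,0,-415,95,-474,0,15.5,0,-415,95,-474,0,15.5,0,-415,95,-474,0,15.5,0,-415,95,-474,0,15.5,0], gripper=1)

```text
time_s: 1.98
position: [0.4401, -0.036, 0.1497]
tcp_rot: [[-1.0, 0.0, -0.003], [0.003, -0.0, -1.0], [-0.0, -1.0, 0.0]]
force: [-0.3, 0.4, -0.4]
opening: 0.996
```

Run:
```python
from h import *
s=bot.read_state();print(s['time_s'],s['position'],s['force'],s['qvel'].round(2) if hasattr(s['qvel'],'round') else s['qvel'])
p,d=bot.capture('wrist');cv2.imwrite('pics/w1.png',p[:,:,::-1])
goto(.45,-.035,.032,0)
```

```text
1.975 [ 0.44007975 -0.03601344  0.1497392 ] [-0.270817    0.44473925 -0.42840089] [ 0.56  0.08  0.04  0.14 -0.06  0.1 ]
shift [ -9.9 117.7  -0.8] rot [-0.01 -0.15 -0.01]
```

View pics/w1.png

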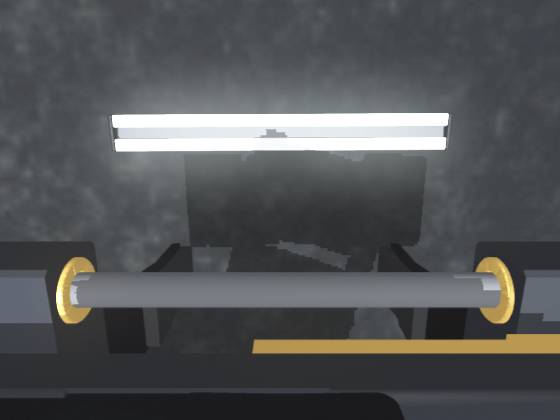

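The wrist view shows the profile from (110,130) to (448,130), level and square to the tool. Next I'll lower the open fingers behind it and push it straight towards the mouth.

Request:
jog_arm(motion=[-10,60,0,0,0,0,-10,105,0,0,0,0,-10,118,0,0,0,0,-10,118,0,0,0,0,-20,118,0,0,0,0,-27,118,0,0,0,0,-33,118,0,0,0,0,-38,118,0,0,0,0,-43,118,0,0,0,0,-48,118,0,0,0,0,-53,118,0,0,0,0,-58,118,0,0,0,0,-63,118,0,0,0,0,-68,118,0,0,0,0,-73,118,0,0,0,0,-78,118,0,0,0,0,-83,118,0,0,0,0,-88,118,0,0,0,0,-92,118,0,0,0,0,-95,118,0,0,0,0])

```text
time_s: 4.53
position: [0.5355, -0.035, 0.0315]
tcp_rot: [[-1.0, 0.0, -0.001], [0.001, -0.0, -1.0], [-0.0, -1.0, 0.0]]
force: [-1.4, 0.2, -1.3]
opening: 1.001
```

```bash
cat >> h.py <<'E'
def look(tag):
    s=bot.read_state()
    print(s['time_s'],np.round(s['position'],4),'F',np.round(s['force'],1))
    p,d=bot.capture('top')
    cv2.imwrite(f'pics/{tag}.png',cv2.resize(p[140:265,190:425,::-1],None,fx=3.4,fy=3.4,interpolation=cv2.INTER_CUBIC))
E
python3 -c "
from h import *
look('t2')"
```

```text
4.525 [ 0.5355 -0.035   0.0315] F [-1.4  0.2 -1.3]
```

View pics/t2.png

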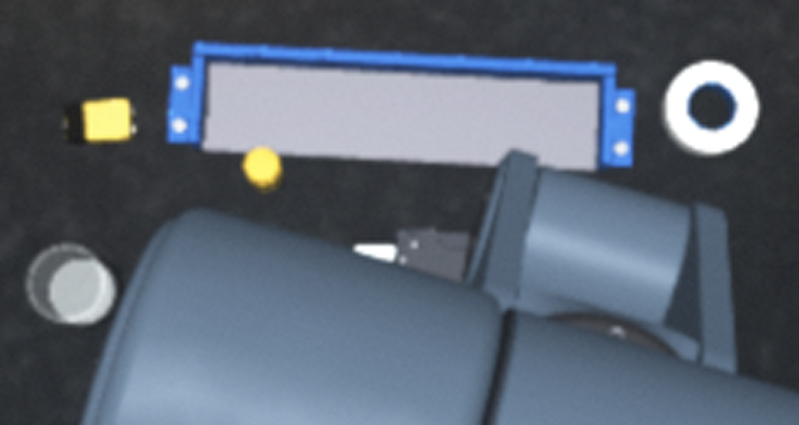

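Request:
jog_arm(motion=[10,0,0,0,0,0,20,0,0,0,0,0])

```text
time_s: 4.82
position: [0.5147, -0.035, 0.0317]
tcp_rot: [[-1.0, 0.0, -0.001], [0.001, -0.0, -1.0], [-0.0, -1.0, 0.0]]
force: [-0.9, 0.2, -0.1]
opening: 0.998
```

Request:
jog_arm(motion=[0,0,-30,0,0,0,0,0,-60,0,0,0,0,0,-85,0,0,0,0,0,-92,0,0,0,0,0,-92,0,0,0,0,0,-92,0,0,0,0,0,-92,0,0,0,0,0,-92,0,0,0], gripper=0)

```text
time_s: 5.82
position: [0.5154, 0.0565, 0.0315]
tcp_rot: [[-1.0, 0.0, -0.002], [0.002, -0.0, -1.0], [-0.0, -1.0, 0.0]]
force: [0.5, 0.3, 0.9]
opening: 0.172
```

Run:
```python
from h import *
s=bot.read_state();print(s['time_s'],s['position'],s['opening'],s['force'])
p,d=bot.capture('wrist');cv2.imwrite('pics/w3.png',p[:,:,::-1])
R=s['tcp_rot']
for a in range(0,31,3):
    r=np.radians(a);t=np.array([.557,-.09,.0315])+.147*np.array([np.sin(r),np.cos(r),0])-.022*np.array([np.cos(r),-np.sin(r),0])
    print(a,(R.T@(t-s['position'])*1000).round(1))
goto(.5,.05,.0315,-10)
```

```text
5.825 [0.51541576 0.05645556 0.03153957] 0.17228702966341825 [0.52842485 0.34822014 0.93308715]
0 [-19.6   0.   -0.6]
3 [-27.3   0.   -1.5]
6 [-35.1   0.   -2.1]
9 [-42.8   0.   -2.2]
12 [-50.6   0.   -2. ]
15 [-58.4   0.   -1.3]
18 [-66.1   0.   -0.3]
21 [-73.7   0.    1.2]
24 [-81.3   0.    3.1]
27 [-88.7   0.    5.3]
30 [-96.   0.   8.]
shift [15.4  0.   6.6] rot [-0.    9.92 -0.  ]
```

View pics/w3.png

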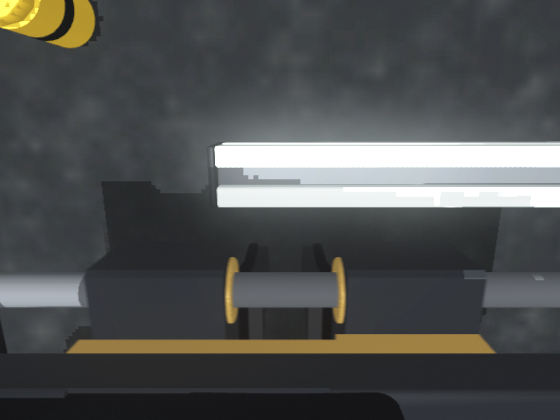

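The profile's left end is at (212,178), in front of the closing fingers at about (285,290). The post is at upper left. Next I'll push the left end round in an arc.

Request:
jog_arm(motion=[-6,0,0,0,0,0,-12,0,0,0,0,0,-20,0,-0.5,0,0,0,-24,0,-1,0,1.5,0,-27,0,-1.5,0,3,0,-31,0,-2,0,4.5,0,-35,0,-2,0,6,0,-39,0,-2,0,7.5,0,-43,0,-2,0,9,0,-47,0,-2,0,10.5,0,-50.5,0,-2,0,12,0,-54.5,0,-1.5,0,13.5,0,-58.5,0,-1,0,15,0,-62,0,-1,0,16.5,0,-66,0,0,0,18,0,-70,0,0.5,0,19.5,0,-73.5,0,1,0,21,0,-77.5,0,2,0,22.5,0,-81,0,3,0,24,0,-83,0,3.5,0,25,0], gripper=0)

```text
time_s: 8.38
position: [0.5987, 0.0534, 0.0316]
tcp_rot: [[-0.905, 0.0, -0.425], [0.425, 0.0, -0.905], [-0.0, -1.0, -0.0]]
force: [-1.2, 0.1, 1.0]
opening: 0.005
```

Request:
jog_arm(motion=[20,-10,0,0,0,0,40,-40,30,0,0,0,40,-90,60,0,0,0,40,-130,80,0,0,0,40,-130,80,0,0,0,40,-130,80,0,0,0])

```text
time_s: 9.12
position: [0.5282, -0.002, 0.1614]
tcp_rot: [[-0.906, 0.0, -0.424], [0.424, 0.0, -0.906], [-0.0, -1.0, -0.0]]
force: [-0.2, 0.1, 0.1]
opening: 0.008
```

Run:
```python
from h import *
s=bot.read_state();np.save('s4.npy',s,allow_pickle=True)
p,d=bot.capture('wrist');cv2.imwrite('pics/w4.png',p[:,:,::-1]);np.savez('w4.npz',p=p,d=d)
look('t4')
```

```text
9.175 [ 0.5278 -0.0017  0.1607] F [ 0.6  0.6 -1. ]
```

View pics/w4.png

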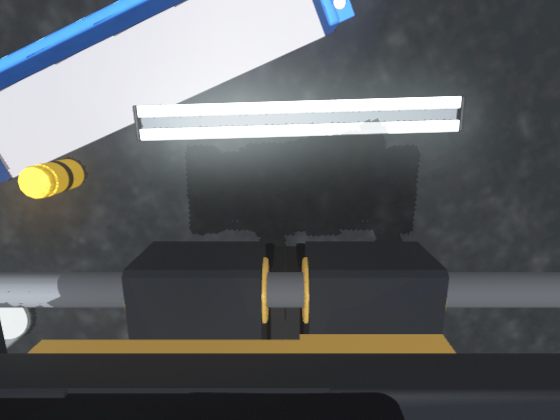

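View pics/t4.png

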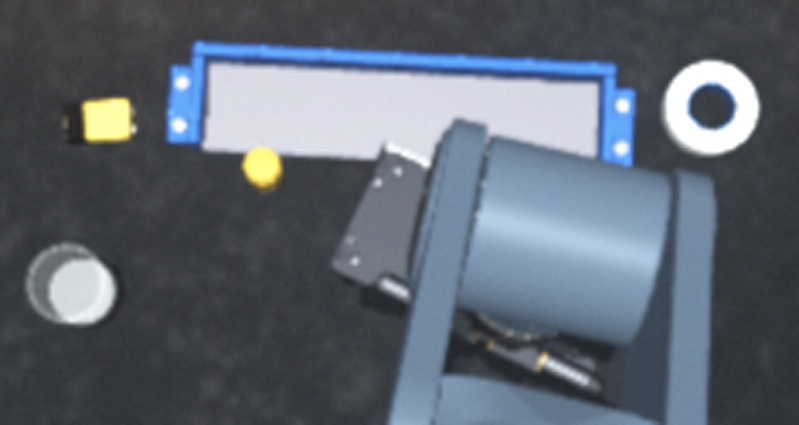

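The wrist view shows the profile from (136,122) to (462,114), tilted about 25° with its left end at the mouth, to the right of the post at (50,180).

```bash
cat >> h.py <<'E'
def wpt(px,z,s): return ray(px,z,*cal('wrist',s))
def pose(L,R):
    L,R=np.array(L),np.array(R);d=L-R
    print('centre',((L+R)/2).round(4),'len',np.linalg.norm(d).round(4),'theta',np.degrees(np.arctan2(d[0],d[1])).round(2))
E
python3 - <<'E'
from h import *
s=np.load('s4.npy',allow_pickle=True).item()
c=wpt([(134,106),(139,140),(463,97),(460,132)],.025,s);print(c.round(4))
pose((c[0]+c[1])/2,(c[2]+c[3])/2)
print('post top',wpt((38,181),.045,s),'mouthR floor',wpt([(325,37)],0,s), 'mouthL floor',wpt([(14,172)],0,s), 'backwall base',wpt([(2,92),(160,18)],0,s))
E
```

```text
[[ 0.6437  0.0632]
 [ 0.6214  0.0723]
 [ 0.5492 -0.1531]
 [ 0.5267 -0.1434]]
centre [ 0.5853 -0.0403] len 0.2358 theta 23.64
post top [[0.6247571  0.14341061]] mouthR floor [[ 0.63066914 -0.08386416]] mouthL floor [[0.64533241 0.18768659]] backwall base [[0.70108452 0.15936747]
 [0.69454916 0.02189838]]
```

Run:
```python
from h import *
r=np.radians(23.6);ax=np.array([np.sin(r),np.cos(r)]);c=np.array([.5853,-.0403])
t=c-.12*ax-.035*ax;print(t);goto(*t,.0320,-23.6)
```

```text
[ 0.5232459  -0.18233622]
shift [-72.8 128.3 165.7] rot [-0.02 -1.42  0.13]
```

Request:
jog_arm(motion=[-25,0,60,0,-1.4,0,-50,0,115,0,-1.4,0,-73,0,160,0,-1.4,0,-73,0,166,0,-1.4,0,-73,30,166,0,-1.4,0,-73,80,166,0,-1.4,0,-73,115,166,0,-1.4,0,-73,128,166,0,-1.4,0,-73,128,166,0,-1.4,0,-73,128,166,0,-1.4,0])

```text
time_s: 10.48
position: [0.5249, -0.1833, 0.0346]
tcp_rot: [[-0.916, 0.002, -0.4], [0.4, -0.001, -0.916], [-0.002, -1.0, 0.0]]
force: [-0.7, 0.3, 0.5]
opening: 0.006
```

Run:
```python
from h import *
s=bot.read_state();print(s['force'],s['moment'])
p,d=bot.capture('wrist');cv2.imwrite('pics/w5.png',p[:,:,::-1])
r=np.radians(23.6);ax=np.array([np.sin(r),np.cos(r)]);c=np.array([.5853,-.0403])
for a in (.155,.135,.135-.103): goto(*(c-a*ax),.0320,-23.6)
```

```text
[-0.74849248  0.29715681  0.5011146 ] [ 0.02102761 -0.00106097 -0.00282061]
shift [ 2.1  2.8 -0.4] rot [-0.02 -0.02 -0.15]
shift [  2.2   2.8 -20.4] rot [-0.02 -0.02 -0.15]
shift [   2.2    2.8 -123.4] rot [-0.02 -0.02 -0.15]
```

View pics/w5.png

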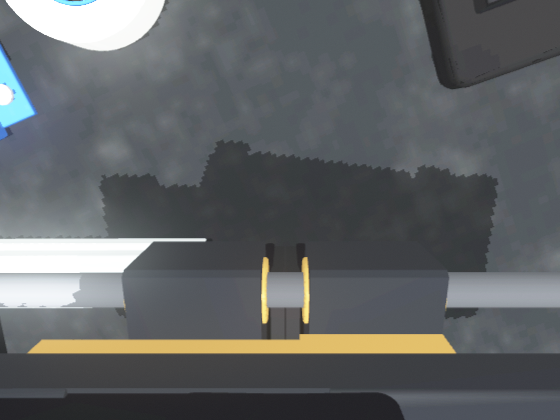

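Request:
jog_arm(motion=[0,0,-6,0,0,0,0,0,-12,0,0,0,0,0,-17,0,0,0,0,0,-22,0,0,0,0,0,-27,0,0,0,0,0,-32,0,0,0,0,0,-37,0,0,0,0,0,-42,0,0,0,0,0,-47,0,0,0,0,0,-52,0,0,0,0,0,-57,0,0,0,0,0,-62,0,0,0,0,0,-67,0,0,0,0,0,-71,0,0,0,0,0,-74,0,0,0,0,0,-75,0,0,0])

```text
time_s: 12.52
position: [0.5542, -0.1144, 0.0335]
tcp_rot: [[-0.916, -0.0, -0.401], [0.401, 0.0, -0.916], [0.0, -1.0, 0.0]]
force: [-0.1, -2.0, -0.5]
opening: 0.008
```

Run:
```python
from h import *
s=bot.read_state();np.save('s6.npy',s,allow_pickle=True)
p,d=bot.capture('wrist');cv2.imwrite('pics/w6.png',p[:,:,::-1])
look('t6')
```

```text
12.575 [ 0.5542 -0.1144  0.0335] F [-0.1 -0.2  1.2]
```

View pics/w6.png

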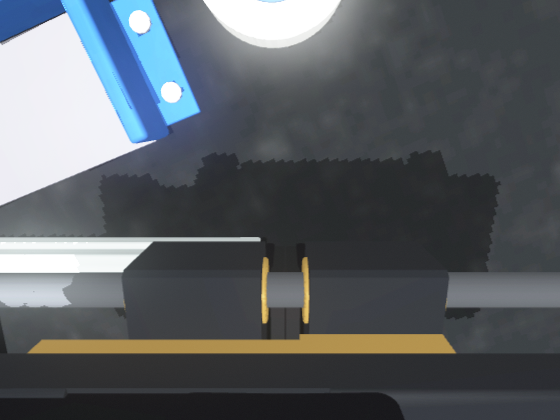

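View pics/t6.png

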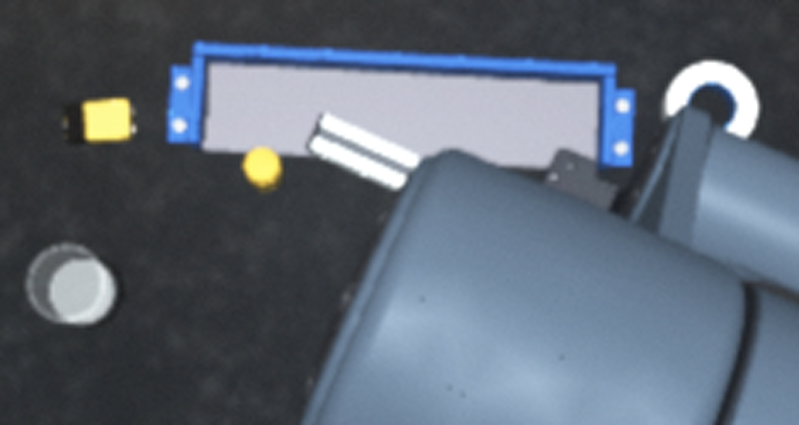

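The top view shows the left end at zoomed (320,130), going into the bay to the right of the post. In the wrist view the profile's edge (row 238) is still parallel to the tool.

Run:
```python
from h import *
K,P=cal('top');f=lambda u:np.array(u)/3.4+[190,140]-0.35
c=ray(f([(325,112),(310,142),(418,155),(405,188)]),.025,K,P);print(c.round(4))
d=c[0]-c[2];print(np.degrees(np.arctan2(*d)));d=c[1]-c[3];print(np.degrees(np.arctan2(*d)))
```

```text
[[0.6637 0.1052]
 [0.6426 0.1152]
 [0.6347 0.0408]
 [0.6116 0.0494]]
24.282408002587676
25.243867005153103
```

Request:
jog_arm(motion=[0,0,-4,0,0,0,0,0,-9,0,0,0,0,0,-14,0,0,0,0,0,-19,0,0,0,0,0,-24,0,0,0,0,0,-29,0,0,0,0,0,-34,0,0,0,0,0,-39,0,0,0,0,0,-44,0,0,0,0,0,-48,0,0,0,0,0,-50,0,0,0,0,0,-50,0,0,0])

```text
time_s: 14.12
position: [0.5744, -0.0685, 0.0336]
tcp_rot: [[-0.916, 0.0, -0.401], [0.401, 0.0, -0.916], [-0.0, -1.0, -0.001]]
force: [0.8, -0.5, 0.2]
opening: 0.005
```

Request:
jog_arm(motion=[0,0,15,0,0,0,10,-30,30,0,0,0,30,-80,20,0,0,0,60,-120,0,0,0,0,70,-130,-20,0,0,0,70,-130,-40,0,0,0,70,-130,-60,0,0,0,70,-130,-60,0,0,0,70,-130,-60,0,0,0])

```text
time_s: 15.25
position: [0.5337, 0.0133, 0.1634]
tcp_rot: [[-0.916, -0.001, -0.401], [0.401, -0.0, -0.916], [0.001, -1.0, 0.0]]
force: [0.0, -0.7, -0.1]
opening: 0.008
```

Run:
```python
from h import *
s=bot.read_state();np.save('s7.npy',s,allow_pickle=True)
p,d=bot.capture('wrist');cv2.imwrite('pics/w7.png',p[:,:,::-1])
look('t7')
```

```text
15.3 [0.5337 0.0133 0.1634] F [0.5 0.6 0.4]
```

View pics/w7.png

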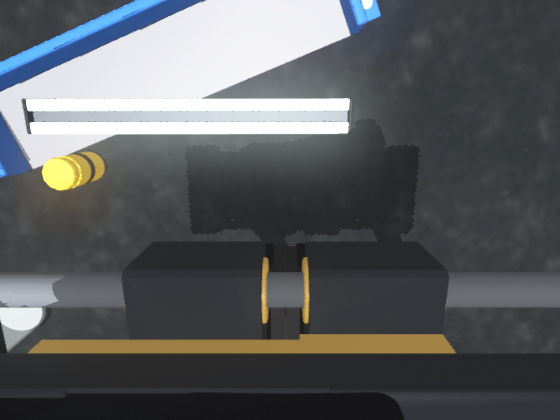

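View pics/t7.png

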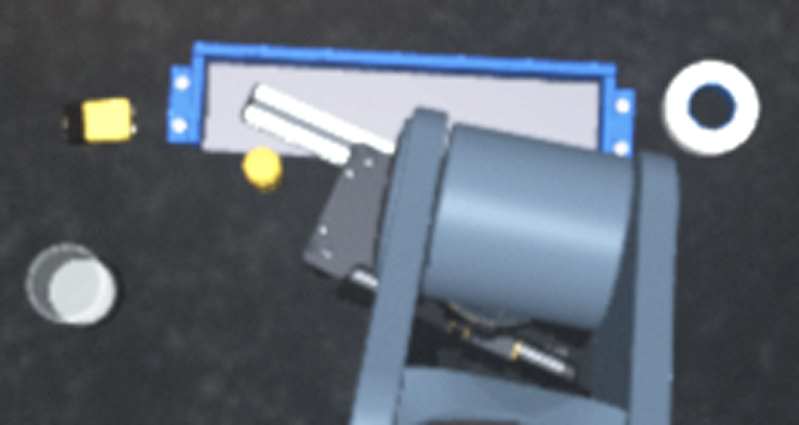

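The left end at wrist (26,117) is now behind the post at (70,170). The right end at (351,116) is still outside the bay.

Run:
```python
from h import *
s=np.load('s7.npy',allow_pickle=True).item()
c=wpt([(24,100),(28,134),(351,99),(350,133)],.025,s);print(c.round(4))
pose((c[0]+c[1])/2,(c[2]+c[3])/2)
print('mouthR',wpt([(352,36)],0,s),'wallR front top inner',wpt([(350,32)],.03,s),'leftwall floor front',wpt([(32,172)],0,s),wpt([(20,140)],0,s),'back',wpt([(40,85),(180,17)],0,s))
```

```text
[[ 0.6832  0.1526]
 [ 0.6617  0.1634]
 [ 0.5891 -0.0638]
 [ 0.567  -0.0544]]
centre [0.6252 0.0494] len 0.2367 theta 23.51
mouthR [[ 0.63063586 -0.08531988]] wallR front top inner [[ 0.63017185 -0.07802076]] leftwall floor front [[0.64024254 0.19353533]] [[0.66612549 0.18794485]] back [[0.69544006 0.1499027 ]
 [0.69440812 0.02759629]]
```

Run:
```python
from h import *
goto(.544,-.019,.032,-23.5)
R0=np.array([[-1,0,0],[0,0,-1],[0,-1,0]]).astype(float)
R=Ro.from_euler('z',-23.5,degrees=True).as_matrix()@R0
for a in np.arange(23.5,2,-1.5):
    r=np.radians(a);t=np.array([.647,.1,.032])-.150*np.array([np.sin(r),np.cos(r),0])-.022*np.array([np.cos(r),-np.sin(r),0])
    print(a,t.round(3),(R.T@(t-[.544,-.019,.032])*1000).round(1),a-23.5)
```

```text
shift [-22.5 131.4  25.4] rot [-0.02 -0.21  0.03]
23.5 [ 0.567 -0.029  0.032] [-25.    0.   -0.2] 0.0
22.0 [ 0.57  -0.031  0.032] [-28.9   0.    0.3] -1.5
20.5 [ 0.574 -0.033  0.032] [-32.9   0.    0.7] -3.0
19.0 [ 0.577 -0.035  0.032] [-36.8   0.    1.1] -4.5
17.5 [ 0.581 -0.036  0.032] [-40.8   0.    1.3] -6.0
16.0 [ 0.585 -0.038  0.032] [-44.8   0.    1.4] -7.5
14.5 [ 0.588 -0.04   0.032] [-48.7   0.    1.4] -9.0
13.0 [ 0.592 -0.041  0.032] [-52.7   0.    1.3] -10.5
11.5 [ 0.596 -0.043  0.032] [-56.7   0.    1.1] -12.0
10.0 [ 0.599 -0.044  0.032] [-60.6   0.    0.8] -13.5
8.5 [ 0.603 -0.045  0.032] [-64.6   0.    0.4] -15.0
7.0 [ 0.607 -0.046  0.032] [-68.5   0.   -0.1] -16.5
5.5 [ 0.611 -0.047  0.032] [-72.4   0.   -0.7] -18.0
4.0 [ 0.615 -0.048  0.032] [-76.3   0.   -1.5] -19.5
2.5 [ 0.618 -0.049  0.032] [-80.2   0.   -2.3] -21.0
```

Request:
jog_arm(motion=[-10,30,15,0,0,0,-22,80,25,0,0,0,-22,115,25,0,0,0,-22,131,25,0,0,0,-22,131,25,0,0,0,-22,131,25,0,0,0,-22,131,25,0,0,0])

```text
time_s: 16.23
position: [0.5452, -0.0176, 0.034]
tcp_rot: [[-0.916, 0.003, -0.401], [0.401, -0.001, -0.916], [-0.003, -1.0, -0.0]]
force: [-0.1, -0.3, -0.2]
opening: 0.005
```

Request:
jog_arm(motion=[-8,0,0,0,0,0,-15,0,0,0,0,0,-20,0,0,0,0,0,-25,0,0,0,0,0,-29,0,0,0,-1.5,0,-33,0,0.5,0,-3,0,-37,0,1,0,-4.5,0,-41,0,1,0,-6,0,-45,0,1,0,-7.5,0,-49,0,1,0,-9,0,-53,0,1,0,-10.5,0,-57,0,1,0,-12,0,-60.5,0,0.5,0,-13.5,0,-64.5,0,0,0,-15,0,-68.5,0,0,0,-16.5,0,-71,0,-0.5,0,-17.5,0,-71,0,-0.5,0,-17.5,0])

```text
time_s: 18.35
position: [0.6101, -0.0457, 0.0327]
tcp_rot: [[-0.994, 0.001, -0.107], [0.107, -0.0, -0.994], [-0.001, -1.0, 0.0]]
force: [0.3, -0.4, -0.7]
opening: 0.004
```

Run:
```python
from h import *
s=bot.read_state();np.save('s8.npy',s,allow_pickle=True)
p,d=bot.capture('wrist');cv2.imwrite('pics/w8.png',p[:,:,::-1])
look('t8')
```

```text
18.4 [ 0.61   -0.0457  0.0327] F [-1.4  1.1  0.1]
```

View pics/w8.png

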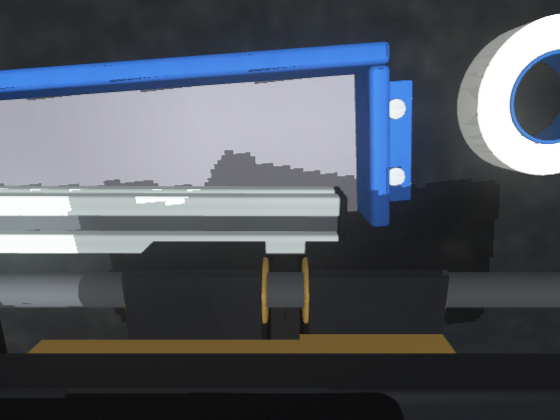

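View pics/t8.png

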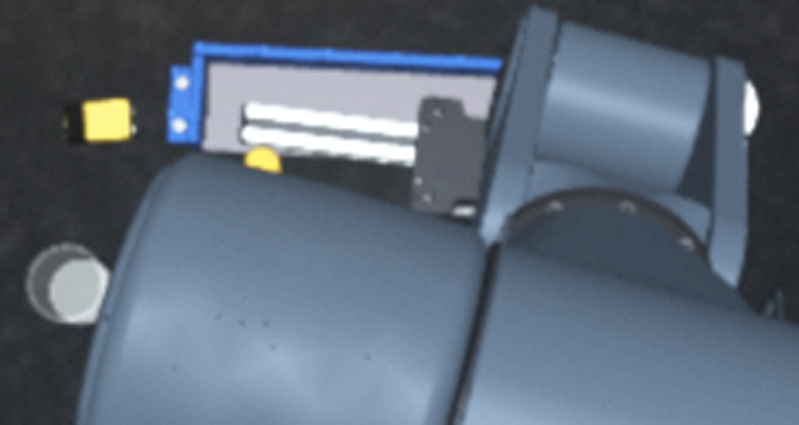

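Run:
```python
from h import *
s=np.load('s8.npy',allow_pickle=True).item()
print('prof right corners',wpt([(344,188),(340,240)],.025,s).round(4))
print('wall inner base',wpt([(355,76),(356,208)],0,s).round(4),'top inner',wpt([(370,68),(371,218)],.03,s).round(4))
K,P=cal('top');f=lambda u:np.array(u)/3.4+[190,140]-0.35
print(ray(f([(243,104),(241,139),(415,122),(413,164)]),.025,K,P).round(4))
goto(.580,.053,.032,-2.2)
```

```text
prof right corners [[ 0.6482 -0.075 ]
 [ 0.6262 -0.0719]]
wall inner base [[ 0.6927 -0.0868]
 [ 0.6327 -0.0837]] top inner [[ 0.6923 -0.0867]
 [ 0.6359 -0.0843]]
[[0.6685 0.1619]
 [0.644  0.1627]
 [0.6576 0.0431]
 [0.6283 0.0441]]
shift [ 40.3   0.6 -94.9] rot [-0.01 -3.95 -0.05]
```

The right end is now inside the mouth, about 10 mm clear of the right wall, and the left end is behind the post and clear of it. Next I'll back off, open the fingers, and push squarely at the middle.

Request:
jog_arm(motion=[15,0,0,0,0,0,30,0,0,0,0,0,40,0,-30,0,-2,0,40,0.5,-65,0,-4,0,40,0.5,-87,0,-4,0,40,0.5,-87,0,-4,0,40,0.5,-87,0,-4,0])

```text
time_s: 19.32
position: [0.5792, 0.0448, 0.0321]
tcp_rot: [[-0.999, 0.0, -0.037], [0.037, -0.0, -0.999], [-0.0, -1.0, 0.0]]
force: [-0.0, -0.0, 0.1]
opening: 0.007
```

Request:
jog_arm(motion=[0,0,0,0,0,0,0,0,0,0,0,0,0,0,0,0,0,0,0,0,0,0,0,0,0,0,0,0,0,0,0,0,0,0,0,0,0,0,0,0,0,0,0,0,0,0,0,0], gripper=1)

```text
time_s: 20.32
position: [0.579, 0.0453, 0.032]
tcp_rot: [[-0.999, -0.0, -0.037], [0.037, 0.0, -0.999], [0.0, -1.0, -0.0]]
force: [-0.6, -0.2, 0.3]
opening: 0.836
```

Run:
```python
from h import *
s=bot.read_state();print(s['position'],s['opening'],s['force'])
p,d=bot.capture('wrist');cv2.imwrite('pics/w9.png',p[:,:,::-1])
goto(.661,.0425,.032,-2.2)
```

```text
[0.57904915 0.04527229 0.03204107] 0.8361637339315804 [-0.64581111 -0.21647055  0.26115875]
shift [-82.    0.   -0.3] rot [0.   0.06 0.  ]
```

View pics/w9.png

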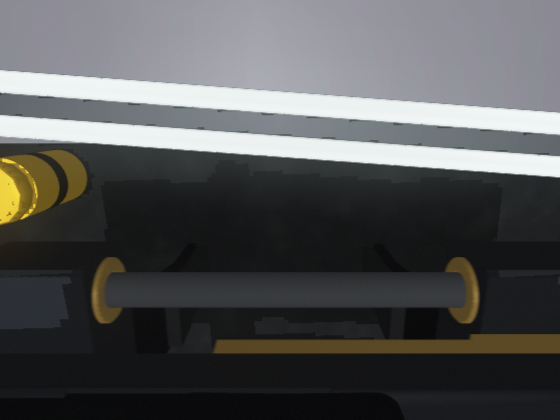

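Request:
jog_arm(motion=[-10,0,0,0,0,0,-20,0,0,0,0,0,-27,0,0,0,0,0,-33,0,0,0,0,0,-38,0,0,0,0,0,-43,0,0,0,0,0,-47,0,0,0,0,0,-51,0,0,0,0,0,-55,0,0,0,0,0,-59,0,0,0,0,0,-63,0,0,0,0,0,-67,0,0,0,0,0,-70,0,0,0,0,0,-73,0,0,0,0,0,-75,0,0,0,0,0,-77,0,0,0,0,0,-78,0,0,0,0,0,-79,0,0,0,0,0,-80,0,0,0,0,0])

```text
time_s: 22.75
position: [0.659, 0.0423, 0.032]
tcp_rot: [[-0.999, -0.0, -0.037], [0.037, 0.0, -0.999], [0.0, -1.0, -0.0]]
force: [-1.1, 0.5, -0.4]
opening: 1.001
```

Run:
```python
from h import *
s=bot.read_state();np.save('s10.npy',s,allow_pickle=True)
p,d=bot.capture('wrist');cv2.imwrite('pics/w10.png',p[:,:,::-1])
look('t10')
```

```text
22.8 [0.6592 0.0422 0.0321] F [-1.2 -0.  -1.3]
```

View pics/w10.png

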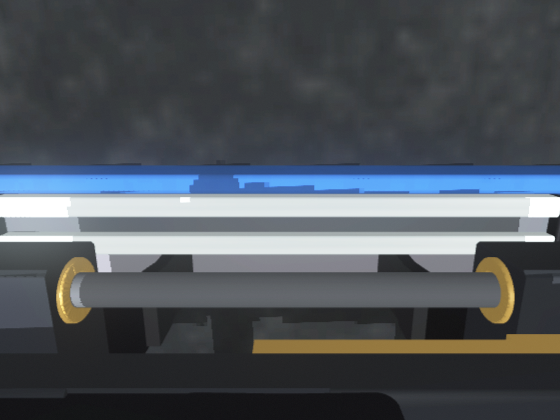

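The profile (rows 195–250) now runs parallel to and just short of the blue back wall (rows 165–193). I've felt no contact yet, so I'll press in millimetre steps.

Request:
jog_arm(motion=[-0.5,0,0,0,0,0,-1,0,0,0,0,0,-1.5,0,0,0,0,0,-2,0,0,0,0,0,-2,0,0,0,0,0])

```text
time_s: 23.48
position: [0.661, 0.0422, 0.0321]
tcp_rot: [[-0.999, 0.0, -0.037], [0.037, 0.0, -0.999], [-0.0, -1.0, -0.0]]
force: [-2.5, -0.2, 0.2]
opening: 0.998
```

Request:
jog_arm(motion=[-0.5,0,0,0,0,0,-1,0,0,0,0,0,-1.5,0,0,0,0,0,-2,0,0,0,0,0,-2,0,0,0,0,0])

```text
time_s: 24.1
position: [0.6612, 0.0422, 0.0321]
tcp_rot: [[-0.999, -0.004, -0.037], [0.037, 0.0, -0.999], [0.004, -1.0, -0.0]]
force: [-6.2, -0.7, 4.4]
opening: 1.002
```

Request:
jog_arm(motion=[-1,0,0,0,0,0,-2,0,0,0,0,0,-2,0,0,0,0,0,-2,0,0,0,0,0])

```text
time_s: 24.6
position: [0.6613, 0.0422, 0.032]
tcp_rot: [[-0.999, -0.009, -0.037], [0.037, 0.0, -0.999], [0.009, -1.0, -0.0]]
force: [-9.2, -0.0, 7.0]
opening: 1.0
```

The profile is firmly seated: the tool stopped at 0.6613 while the force rose. Next I'll retreat, lift and check.

Request:
jog_arm(motion=[3,0,0,0,0,0,10,0,0,0,0,0,30,0,0,0,0,0,40,-30,0,0,0,0,60,-80,0,0,0,0,90,-130,0,0,0,0,90,-180,0,0,0,0,90,-200,0,0,0,0,90,-200,0,0,0,0,90,-200,0,0,0,0])

```text
time_s: 25.85
position: [0.5748, 0.0454, 0.2311]
tcp_rot: [[-0.999, -0.001, -0.037], [0.037, 0.0, -0.999], [0.001, -1.0, -0.0]]
force: [0.2, 0.3, -0.2]
opening: 1.0
```

Run:
```python
from h import *
s=bot.read_state();np.save('s11.npy',s,allow_pickle=True)
p,d=bot.capture('wrist');cv2.imwrite('pics/w11.png',p[:,:,::-1])
look('t11')
p,d=bot.capture('scene');cv2.imwrite('pics/s11.png',cv2.resize(p[120:300,170:380,::-1],None,fx=3,fy=3,interpolation=cv2.INTER_CUBIC))
```

```text
25.9 [0.5745 0.0454 0.2306] F [ 0.2 -0.  -1.2]
```

View pics/w11.png

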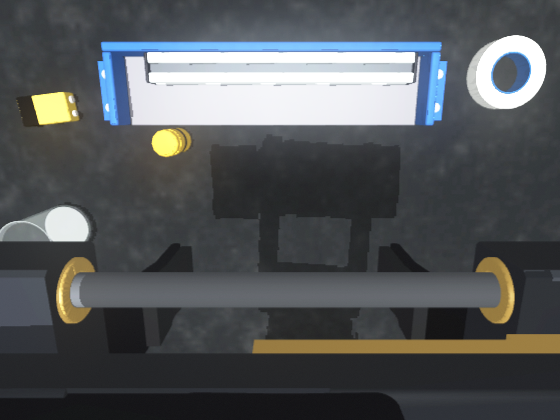

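View pics/t11.png

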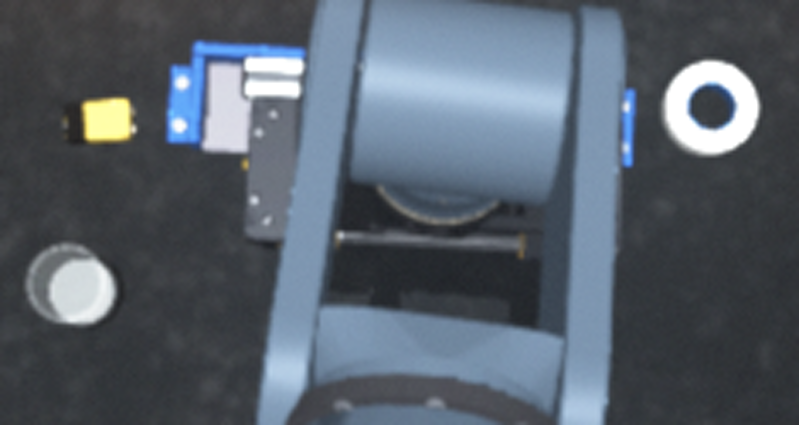

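View pics/s11.png

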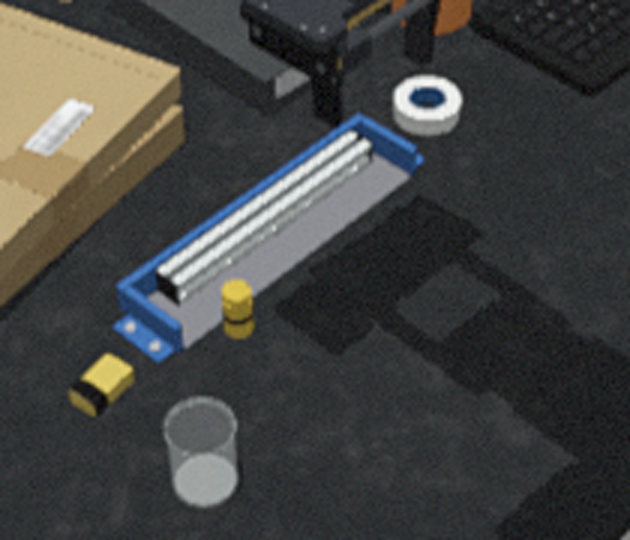

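The profile lies along the back wall from (148,53) to (415,53) in the wrist view, and the bystanders haven't moved. I'll zoom in on the wall contact at both ends.

Run:
```python
from h import *
p=cv2.imread('pics/w11.png')
a=cv2.resize(p[35:95,95:195],None,fx=7,fy=4.5,interpolation=cv2.INTER_NEAREST);b=cv2.resize(p[35:95,365:465],None,fx=7,fy=4.5,interpolation=cv2.INTER_NEAREST)
cv2.imwrite('pics/z11.png',np.vstack([a,b]))
s=np.load('s11.npy',allow_pickle=True).item()
g=p.astype(int)
for c in (155,180,230,280,330,380,408):
    col=g[40:95,c-2:c+3].mean(1); blue=col[:,0]-col[:,2]
    w=col.min(1)
    # rows: blue->white transition, and lower white edge
    t=next(i for i in range(5,30) if blue[i]<40)+40
    e=[i+40 for i in range(30,54) if w[i]-w[i-1]<-15]
    print(c,t,e[:4],(wpt((c,t),.03,s)).round(4))
```

```text
155 52 [82, 83] [[0.7017 0.1509]]
180 52 [82, 84] [[0.7009 0.1294]]
230 52 [84] [[0.6993 0.0866]]
280 52 [84] [[0.6977 0.0437]]
330 52 [84, 85] [[0.696  0.0009]]
380 52 [] [[ 0.6944 -0.042 ]]
408 52 [82, 83] [[ 0.6935 -0.066 ]]
```

View pics/z11.png

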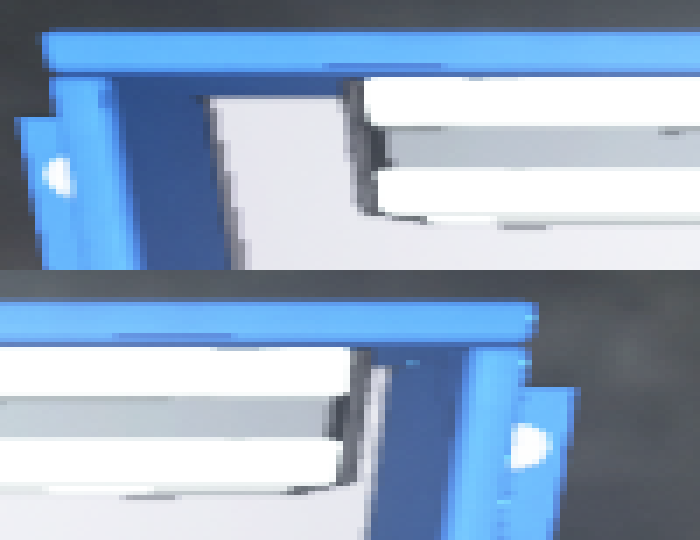

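```bash
python3 -c "
from rig import bot
print(bot.read_state()['time_s']);print(bot.hand_in())"
```

```text
26.0
the job is handed in; nothing more can be done
None
```

The profile now lies flat in the bay with its whole length against the back wall, and I handed the job in at 26.0 s.

**How it went:** I first pushed the profile straight towards the mouth with the open fingers. I then angled it about 24° by its left end and slid it from the right end face until the left end was behind the post. Next I swung the right end in, and pressed it home with the open fingers at the middle. It was only ever pushed, never gripped or lifted.

**Last checks:**
- **Seating:** when I pressed, the tool stopped at x = 0.661 m while the wrist force rose from about 2 to 9 N sideways (about 12 N in total), so the profile is up against the wall.
- **Fit along the wall:** in the wrist picture the edge between wall and profile stays on one pixel row along the whole length. Both ends look flush, and there is a small gap to the right side wall.
- **Surroundings:** the beaker, tape roll and battery look unmoved in the pictures, and the gripper is well clear of everything, about 0.2 m up.

No check failed or disagreed by more than a few millimetres. The profile measured about 236 mm long in the images against the stated 240 mm, probably because its black end caps are hard to see.

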